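Tap the sample jars shut in list order

TASK

The push-in lids of three white sample jars on the microscope bench are standing proud. With the fingertips, gently press each lid straight down until it is fully shut, in the order of the sample list: first the tall narrow jar, then the square jar, then the low wide jar. Do not grip, lift, shift or tip the jars, leave the amber screw-cap jar, the beaker and the slide box alone, and finish clear of everything.

Things in the scene. Friction and masses are not known exactly. Their poses are not given: they have to be found in the camera images.
- tall_jar: The tall narrow jar: white plastic with a blank paper label, round, 44 mm in diameter, 96 mm tall to its rim, loose on the bench, about 0.1 to 0.25 kg. Origin: centre of its underside; z up.
- tall_lid_top (a point): Centre of the flat top of the tall narrow jar's white push-in lid (round, as wide as the jar, 8 mm thick above the rim when shut). Fully shut, this point is 104 mm above the bench; at the start it stands 8 to 14 mm higher.
- tall_lid (a joint): How far the lid of the tall narrow jar is pushed in, in m: 0 = standing 14 mm proud of the rim, 0.014 = fully shut on the rim (hard stop). It starts between 0 and 0.006, slides straight down against about 3.5 N of friction and stays where it is left.
- square_jar: The square jar: white plastic with a blank paper label, square in plan, 50 x 50 mm, 66 mm tall to its rim, loose on the bench, about 0.1 to 0.25 kg. Origin: centre of its underside; z up.
- square_lid_top (a point): Centre of the flat top of the square jar's white push-in lid (square 50 x 50 mm, 8 mm thick above the rim when shut). Fully shut, this point is 74 mm above the bench; at the start it stands 8 to 14 mm higher.
- square_lid (a joint): How far the lid of the square jar is pushed in, in m: 0 = standing 14 mm proud of the rim, 0.014 = fully shut on the rim (hard stop). It starts between 0 and 0.006, slides straight down against about 3.5 N of friction and stays where it is left.
- low_jar: The low wide jar: white plastic with a blank paper label, round, 66 mm in diameter, 42 mm tall to its rim, loose on the bench, about 0.1 to 0.25 kg. Origin: centre of its underside; z up.
- low_lid_top (a point): Centre of the flat top of the low wide jar's white push-in lid (round, as wide as the jar, 8 mm thick above the rim when shut). Fully shut, this point is 50 mm above the bench; at the start it stands 8 to 14 mm higher.
- low_lid (a joint): How far the lid of the low wide jar is pushed in, in m: 0 = standing 14 mm proud of the rim, 0.014 = fully shut on the rim (hard stop). It starts between 0 and 0.006, slides straight down against about 3.5 N of friction and stays where it is left.
- screw_jar: Bystander: amber glass jar, already closed with a black screw cap, 48 mm in diameter, 85 mm tall, loose. Origin: centre of its underside.
- beaker: Bystander: empty open glass beaker, 68 mm in diameter at the rim, 85 mm tall, loose. Origin: centre of its underside.
- slide_box: Bystander: flat black microscope-slide box with a grey lid, 87 x 162 x 34 mm (x, y, z), loose. Origin: centre of its underside.
Not all that is in view belongs to the job. Leave any purple look-alike of the square_jar alone.

How it is judged:
On the way, in this order (a step that is already met when the one before it is completed fails the run):
1. the lid of the tall narrow jar is pressed shut (value of joint tall_lid above 0.0115 m), for 0.1 s.
2. the lid of the square jar is pressed shut (value of joint square_lid above 0.0115 m), for 0.1 s.
3. the lid of the low wide jar is pressed shut (value of joint low_lid above 0.0115 m), for 0.1 s.
At the end, for the whole second after the job is handed in: All three lids are shut to within 2.5 mm of fully home, the jars stand upright and at rest within 30 mm of where they started, and the bystanders are within 20 mm of where they started (value of joint each of tall_lid, square_lid, low_lid above 0.0115 m and distance of each of tall_jar, square_jar, low_jar from where it was at the start of the episode below 0.03 m and angle between each of tall_jar, square_jar, low_jar's own z axis and vertical below 0.1 rad and linear speed of each of tall_jar, square_jar, low_jar below 0.02 m/s and distance of each of screw_jar, beaker, slide_box from where it was at the start of the episode below 0.02 m); the robot touches nothing.
It fails at once if a lid is pressed shut before its turn ((value of joint square_lid above 0.0115 m and value of joint tall_lid below 0.0115 m) or (value of joint low_lid above 0.0115 m and value of joint square_lid below 0.0115 m)).
It fails at once if a lid is gripped: the fingers straddle a jar or lid (the grasp point lower than 5 mm above the lid's top, beside its centre) ((z of the grasp point in the frame of tall_lid_top below 0.005 m and horizontal distance between the grasp point and tall_lid_top below 0.03 m) or (z of the grasp point in the frame of square_lid_top below 0.005 m and horizontal distance between the grasp point and square_lid_top below 0.03 m) or (z of the grasp point in the frame of low_lid_top below 0.005 m and horizontal distance between the grasp point and low_lid_top below 0.03 m)).
It fails at once if a jar is lifted off the bench (more than 8 mm), tipped (more than 0.25 rad) or shifted (more than 30 mm) (height (world z) of any of tall_jar, square_jar, low_jar above 0.008 m or angle between any of tall_jar, square_jar, low_jar's own z axis and vertical above 0.25 rad or distance of any of tall_jar, square_jar, low_jar from where it was at the start of the episode above 0.03 m).
It fails at once if a jar or its lid is pushed with more than 30 N by the fingers, or with more than 3 N by any other part of the arm (contact force between the fingers and tall_jar above 30 N or contact force between the arm and tall_jar above 3 N or contact force between the fingers and square_jar above 30 N or contact force between the arm and square_jar above 3 N or contact force between the fingers and low_jar above 30 N or contact force between the arm and low_jar above 3 N).
It fails at once if a bystander is moved by more than 20 mm or tipped (distance of any of screw_jar, beaker, slide_box from where it was at the start of the episode above 0.02 m or angle between any of screw_jar, beaker, slide_box's own z axis and vertical above 0.2 rad).
It also fails if it takes over 45 s, if anything falls off the work surface, if the arm or the gripper's body presses on something with over 40 N, if the wrist force passes 120 N, or if a joint passes its speed limit or range.

ROBOT

A 6-joint arm with a two-finger parallel gripper is mounted at the origin on the work surface. World frame = base frame: x ahead of the robot, y to its left, z up, the work surface at z = 0. Lengths are in m, angles in rad, forces in N, time in s.
With the tool pointing down it reaches from about 0.25 to 0.775 m from the base axis. Payload 8.9 kg.
Tool frame: the origin (TCP) lies midway between the tips of the shut fingers; the grasp point (between the pads) lies 19 mm behind it; y points along the fingers, z is the direction in which the jaws open and shut, and the axes are right-handed (so a half turn about y gives the same grasp; the last joint's range is limited). The gripper opens to 85 mm and grips with 20 to 120 N. Pads are 22 mm wide; open, the fingers measure 114 mm over their backs; the gripper's body (76 mm by 85 mm) begins 54 mm behind the grasp point. The pads swing forward as they close: fully open they stand 13 mm farther back than shut.
Start: joints at [1.186, 0.291, -0.153, 1.127, 0, 1.431], TCP at [0.128, 0.509, 0.231] pointing down, gripper open.
Joint ranges: [-2.52, 2.52], [-0.91, 1.74], [-1.3, 1.37], [-1.96, 2.02], [-1.52, 1.47], [-3.14, 3.14]. Speed limits (rad/s): [2.22, 2.22, 2.79, 3.14, 3.14, 3.14].

INTERFACE

Orientations are given as a unit quaternion [x, y, z, w].
In Python, from cell import sensors, cams, finish_job gives the robot as it stands.
- The arm moves only by the shell command python3 -m jog 'ROWS' [OPENING]. ROWS is a JSON object of lists of equal length, an entry for each row: "travel": the shift along the tool's x, y, z in cm, a list of three; "rotation": the turn, a rotation vector about the tool's x, y, z in degrees, a list of three. In form: {"travel": [[dx, dy, dz], ...], "rotation": [[ax, ay, az], ...]}. A call has 1 to 10 rows; each row shifts and turns the pose as measured when the row begins, along the tool's axes as they then stand; what a row does not reach is not made up. A row lasts 1/8 s, in which the tool goes at most 62.5 mm and 10.7 degrees, less where a joint would pass 70% of its speed; a pose out of reach is approached as far as the arm can. A call with a gripper value outside its range is refused whole. OPENING is the finger opening in cm, from 0 to 8.54, set as the call begins (- or left out, the last holds). The fingers move at their own pace and stop on an object; the grip force is fixed at half the most. Time passes only in rows, so rows that do not move let the fingers close. It gives the time, the measured TCP pose, the force and the opening at its end, in the units of the state.
- sensors.get_state(): the state, without advancing time (a new reading comes with each control period).
- cams.snapshot(name): name is "side" or "top" or "wrist"; returns the picture (384x512x3 uint8, red, green, blue); there is no depth.
- cams.calibration(name): a dict with "fx", "fy", "cx", "cy" (pixels), "rvec" (rotation vector, rad) and "tvec" (3), from world to camera coordinates, as OpenCV has them. Camera axes: x right, y down, z forward; pixel columns grow to the right and rows downward; lengths in m; the calibration is good to about 2 mm. A picture is of the moment at which its call begins: read the wrist's pose just before it. calibration takes no time and is no camera call; for the wrist camera it gives the pose at the moment of the call.
- finish_job(): hands the job in, once; it reports no verdict.
The state is a dict: "clock": time; "joint_pos": joint angles; "qd": joint speeds; "effort": joint torques, N m; "position": TCP position; "tcp_rot": TCP orientation; "contact_force": force on the tool from outside, world axes, zero at the start; "moment": the same for the moment, N m; "finger_gap": finger opening in m.
Only numpy, scipy, OpenCV 4.12 (cv2) and the standard library are available. Lean on these libraries where they do the work, as an engineer would, in place of code of your own. Each camera call takes 0.05 s, during which the arm holds its last target.

## Working session

There is one attempt and no reset: what is moved stays moved. The work goes in short steps, Python scripts to look and compute and a shell command to move; the robot and the scene stay as the last step left them, time stands still between calls to the robot, and variables do not carry over. Pictures are saved under pics/ and viewed, and the job is handed in when it is done.

```bash
ls; mkdir -p pics; python3 - <<'E'
from cell import sensors,cams
import cv2
print(sensors.get_state())
for n in ("side","top","wrist"):
    cv2.imwrite(f"pics/{n}0.png",cams.snapshot(n)[:,:,::-1]); print(n,cams.calibration(n))
E
```

```text
pics
{'clock': 0.0, 'joint_pos': array([ 1.18569916e+00,  2.91255189e-01, -1.54120287e-01,  1.12666606e+00,
        1.53149863e-05,  1.43151543e+00]), 'qd': array([ 4.34667692e-05,  8.32836773e-05, -2.12311934e-03,  1.19691491e-04,
        8.95140618e-04,  5.85230113e-04]), 'effort': array([-1.34078888e-03, -5.37144613e+01,  3.31370544e+01,  1.55082444e-02,
       -4.06428826e-04,  2.41414671e-05]), 'position': array([0.12758074, 0.50883096, 0.23074758]), 'tcp_rot': array([ 0.70219624, -0.08680985,  0.08657117, -0.70134864]), 'contact_force': array([-0.01582418,  0.14342198,  0.69248949]), 'moment': array([ 0.00113444, -0.01607757, -0.03004256]), 'finger_gap': 0.08520710084032834}
side {'fx': 350.270899663389, 'fy': 350.270899663389, 'cx': 254.6624565025461, 'cy': 187.9635382344174, 'rvec': array([ 0.3873901 , -2.63565984,  1.42131112]), 'tvec': array([0.52872354, 0.18339539, 0.80096188])}
top {'fx': 439.0689504081288, 'fy': 439.0689504081288, 'cx': 258.26087283911346, 'cy': 196.2485710139713, 'rvec': array([ 2.13733577, -2.12630782,  0.18086306]), 'tvec': array([-0.00776468,  0.54849536,  1.06002195])}
wrist {'fx': 336.7711781129868, 'fy': 336.7711781129868, 'cx': 248.7305160119871, 'cy': 189.49024729202694, 'rvec': array([-2.27176507, -1.77071898, -0.27963257]), 'tvec': array([-0.52365258, -0.04009864,  0.38131254])}
```

View pics/top0.png

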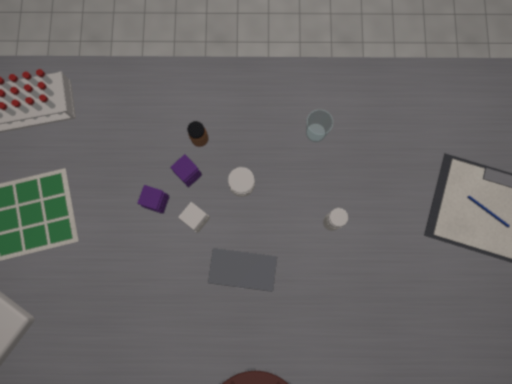

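View pics/side0.png

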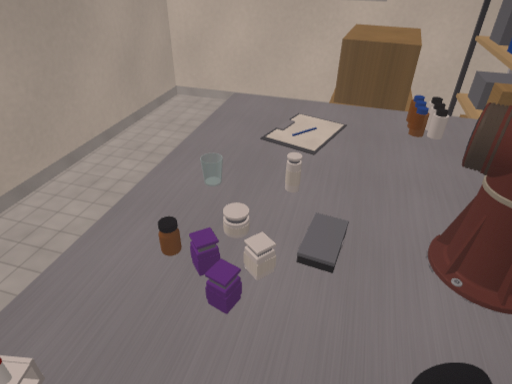

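View pics/wrist0.png

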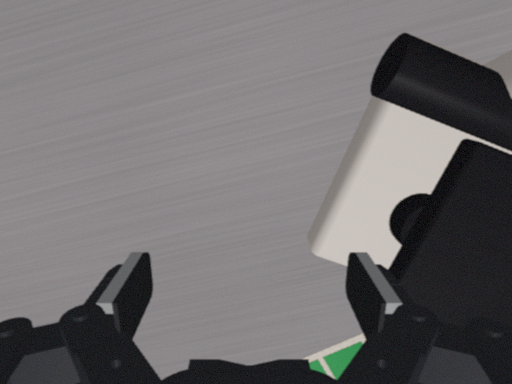

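The top view shows the white lids at about (338,217) tall, (193,215) square and (241,180) low. Two purple look-alikes sit at (153,199) and (186,170). I'll enlarge these.

```bash
python3 - <<'E'
import cv2
t=cv2.imread("pics/top0.png");s=cv2.imread("pics/side0.png")
c=cv2.resize(t[140:260,150:270],None,fx=5,fy=5,interpolation=cv2.INTER_CUBIC);cv2.imwrite("pics/t1.png",c)
c=cv2.resize(t[190:250,300:370],None,fx=8,fy=8,interpolation=cv2.INTER_CUBIC);cv2.imwrite("pics/t2.png",c)
c=cv2.resize(s[145:285,190:330],None,fx=4.2,fy=4.2,interpolation=cv2.INTER_CUBIC);cv2.imwrite("pics/s1.png",c)
E
cat > h.py <<'E'
import numpy as np,cv2
from cell import sensors,cams
from scipy.spatial.transform import Rotation as R
def ray(n,u,v,z,cal=None):
    c=cal or cams.calibration(n); M=cv2.Rodrigues(c["rvec"])[0]
    o=-M.T@c["tvec"]; d=M.T@np.array([(u-c["cx"])/c["fx"],(v-c["cy"])/c["fy"],1]); return o+d*(z-o[2])/d[2]
def proj(n,p):
    c=cams.calibration(n);M=cv2.Rodrigues(c["rvec"])[0]; q=M@np.array(p)+c["tvec"]; return np.round([c["fx"]*q[0]/q[2]+c["cx"],c["fy"]*q[1]/q[2]+c["cy"]],1)
E
```

```text
(no output)
```

View pics/t1.png

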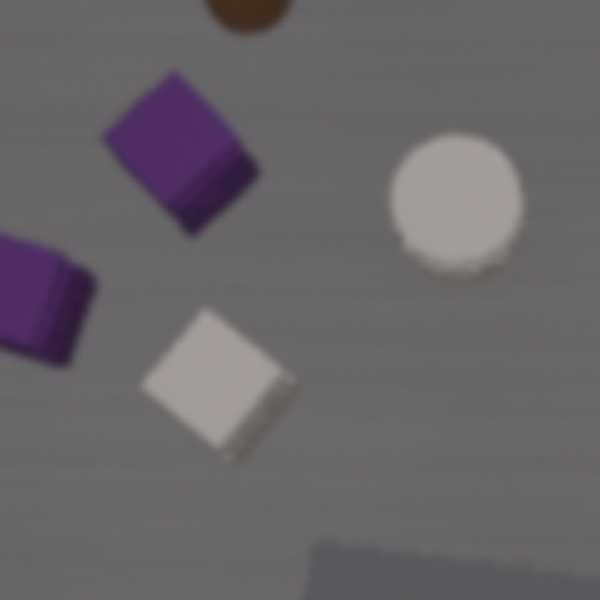

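View pics/t2.png

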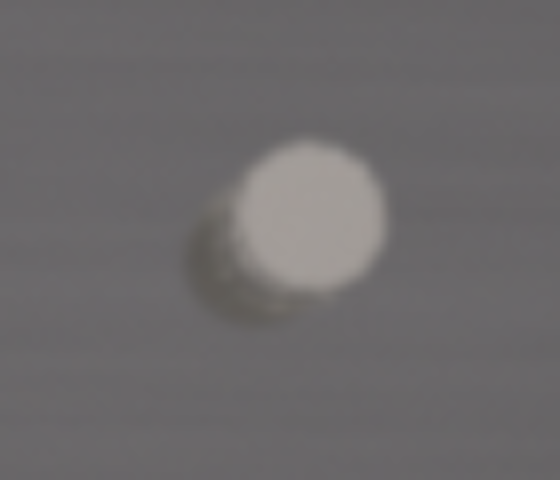

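View pics/s1.png

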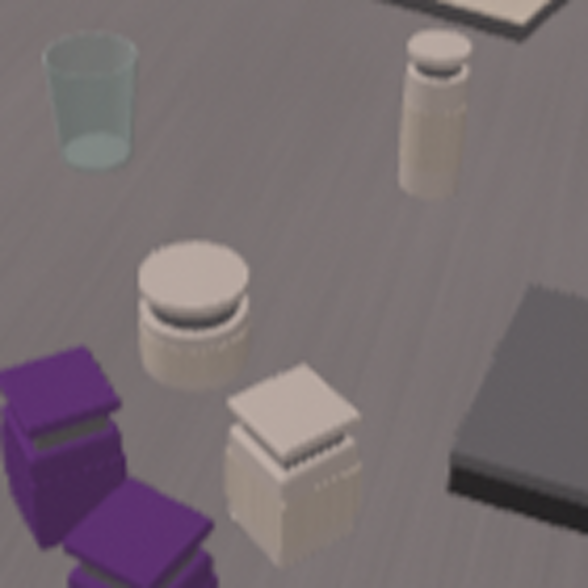

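```bash
python3 - <<'E'
from h import *
P={"tall":((338.4,216.7),(294.1,155.8),.115),"square":((192.2,215.6),(259.8,242.5),.085),"low":((240.9,179.4),(235.8,210.3),.061)}
for k,(a,b,z) in P.items():
    M=[];
    for n in("top","side"):
        c=cams.calibration(n);Q=cv2.Rodrigues(c["rvec"])[0];K=np.array([[c["fx"],0,c["cx"]],[0,c["fy"],c["cy"]],[0,0,1]]);M.append(K@np.c_[Q,c["tvec"]])
    X=cv2.triangulatePoints(M[0],M[1],np.array(a,float),np.array(b,float));X=(X[:3]/X[3]).ravel()
    p=ray("top",*a,z);s=ray("side",*b,z)
    print(k,"tri",X.round(4),"top",p.round(4),"side",s.round(4),"dist",np.hypot(*p[:2]).round(3))
for n,u,v,z in(("screw",196,130,.085),("beaker",319,121,.085),("sb1",213,250,.034),("sb2",277,254,.034),("sb3",274,290,.034),("sb4",209,284,.034),("pur1",183,168,.08),("pur2",152,197,.08)): print(n,ray("top",u,v,z).round(3))
s=sensors.get_state();print(R.from_quat(s["tcp_rot"]).as_matrix().round(3))
a=R.from_quat(s["tcp_rot"]).as_matrix()
E
```

```text
tall tri [ 0.4902 -0.1939  0.1108] top [ 0.4891 -0.1932  0.115 ] side [ 0.4899 -0.1862  0.115 ] dist 0.526
square tri [0.4947 0.1551 0.0801] top [0.4937 0.1543 0.085 ] side [0.494  0.1603 0.085 ] dist 0.517
low tri [0.589  0.0388 0.0607] top [0.5887 0.0388 0.061 ] side [0.5891 0.0392 0.061 ] dist 0.59
screw [0.709 0.151 0.085]
beaker [ 0.734 -0.156  0.085]
sb1 [0.414 0.107 0.034]
sb2 [ 0.405 -0.052  0.034]
sb3 [ 0.317 -0.045  0.034]
sb4 [0.331 0.115 0.034]
pur1 [0.613 0.181 0.08 ]
pur2 [0.54  0.255 0.08 ]
[[ 0.97  -0.     0.243]
 [-0.243 -0.001  0.97 ]
 [-0.    -1.    -0.001]]
```

```bash
python3 - <<'E'
from h import *
c=cams.calibration("wrist");Q=cv2.Rodrigues(c["rvec"])[0];print("cam",(-Q.T@c["tvec"]).round(3));print(Q.round(2))
for uv in((450,200),(320,250),(345,355),(130,250),(250,200),(390,70)):print(uv,ray("wrist",*uv,0).round(3),ray("wrist",*uv,.15).round(3))
print(ray("top",25,325,0.05))
s=sensors.get_state();m=R.from_quat(s["tcp_rot"]).as_matrix();print((m.T@np.array([0,0,.04])*100).round(2), (m.T@(np.array([.489,-.1925,.2])-s["position"])*100).round(2))
E
```

```text
cam [0.051 0.527 0.375]
[[ 0.24  0.97 -0.  ]
 [ 0.92 -0.23  0.31]
 [ 0.3  -0.08 -0.95]]
(450, 200) [0.239 0.725 0.   ] [0.164 0.646 0.15 ]
(320, 250) [0.267 0.564 0.   ] [0.18  0.549 0.15 ]
(345, 355) [0.436 0.568 0.   ] [0.282 0.552 0.15 ]
(130, 250) [0.209 0.335 0.   ] [0.146 0.412 0.15 ]
(250, 200) [0.182 0.496 0.   ] [0.129 0.508 0.15 ]
(390, 70) [0.077 0.673 0.   ] [0.067 0.615 0.15 ]
[0.23239423 0.55181608 0.05      ]
[-0. -4. -0.] [ 52.12   3.14 -59.23]
```

```bash
python3 -m jog '{"travel":[[0,0,-3],[0,0,-5],[4,0,-5],[5,0,-5],[5,0,-5],[5,0,-5],[5,0,-5],[5,0,-5],[5,0,-5],[4,0,-4]],"rotation":[[0,0,0],[0,0,0],[0,0,0],[0,0,0],[0,0,0],[0,0,0],[0,0,0],[0,0,0],[0,0,0],[0,0,0]]}' 0
cat > go.py <<'E'
import sys
from h import *
s=sensors.get_state();m=R.from_quat(s["tcp_rot"]).as_matrix()
print(s["clock"],s["position"].round(4),"F",s["contact_force"].round(2),"gap",round(s["finger_gap"],4),"fingerdir",m[:,1].round(4),"z",m[:,2].round(3))
print((m.T@(np.array([float(a) for a in sys.argv[1:4]])-s["position"])*100).round(2),"cm")
E
python3 go.py .489 -.1925 .16
```

```text
clock: 1.4
position: [0.3544, 0.0058, 0.2309]
tcp_rot: [-0.702, 0.082, -0.086, 0.702]
contact_force: [0.5, 0.7, -0.5]
finger_gap: 0.0
1.4 [0.3544 0.0058 0.2309] F [ 0.47  0.74 -0.48] gap 0.0 fingerdir [ 5.3e-03  1.0e-04 -1.0e+00] z [0.235 0.972 0.001]
[ 17.71   7.16 -16.12] cm
```

```bash
python3 -m jog '{"travel":[[4,0,-4],[4,0,-4],[4,0,-4],[4,0.5,-3.5],[2,1.5,-1],[0,2,0],[0,1.5,0],[0,0,0],[0,0,0]],"rotation":[[0,0,0],[0,0,0],[0,0,0],[0,0,0],[0,0,0],[0,0,0],[0,0,0],[0,0,0],[0,0,0]]}' 0
python3 go.py .489 -.1925 .16
python3 - <<'E'
from h import *
for n in("top","side","wrist"): cv2.imwrite(f"pics/{n}1.png",cams.snapshot(n)[:,:,::-1])
w=cv2.imread("pics/wrist1.png")
a=cv2.resize(cv2.imread("pics/top1.png")[170:260,290:390],(500,450),interpolation=cv2.INTER_CUBIC)
cv2.imwrite("pics/a1.png",a)
s=cv2.resize(cv2.imread("pics/side1.png")[100:220,240:360],(600,600),interpolation=cv2.INTER_CUBIC);cv2.imwrite("pics/b1.png",s)
E
```

```text
clock: 2.52
position: [0.4948, -0.2098, 0.1733]
tcp_rot: [-0.701, 0.085, -0.088, 0.702]
contact_force: [0.3, -0.3, -0.8]
finger_gap: -0.0004
2.525 [ 0.4948 -0.2098  0.1733] F [ 0.34 -0.31 -0.81] gap -0.0004 fingerdir [ 0.005  0.001 -1.   ] z [0.243 0.97  0.002]
[-0.99  1.33  1.54] cm
```

View pics/wrist1.png

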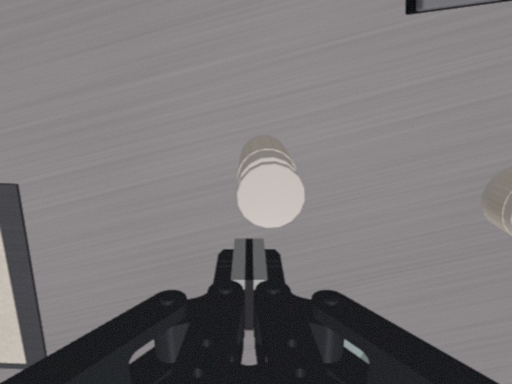

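View pics/b1.png

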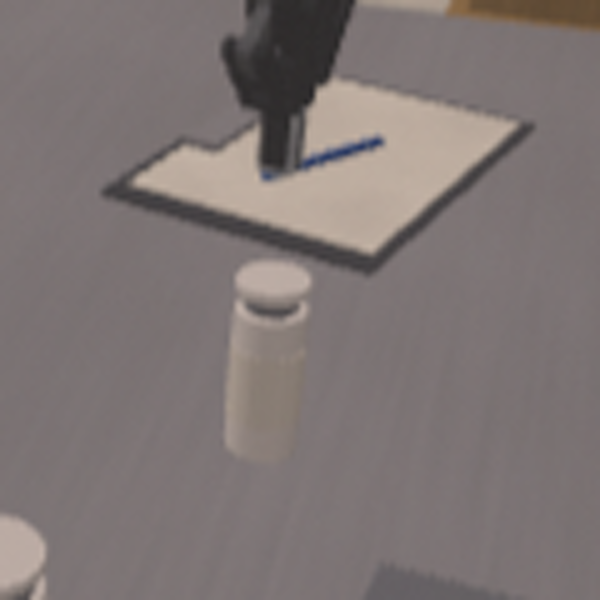

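The wrist view has the tall lid's centre at about (270,195) and the shut fingertips at about (249,240). I'll check that against the estimate, then align.

```bash
python3 -c "
from h import *
print(ray('wrist',270,195,.114).round(4))"
python3 -m jog '{"travel":[[-0.9,1.0,1.4],[-0.2,0.3,0.2],[0,0,0],[0,0,0]],"rotation":[[0,0,0],[0,0,0],[0,0,0],[0,0,0]]}' 0
python3 go.py .489 -.1925 .125
```

```text
[ 0.4894 -0.1952  0.114 ]
clock: 3.18
position: [0.4896, -0.1925, 0.1625]
tcp_rot: [0.702, -0.083, 0.09, -0.702]
contact_force: [0.3, 0.7, -0.5]
finger_gap: -0.0001
3.175 [ 0.4896 -0.1925  0.1625] F [ 0.32  0.67 -0.49] gap -0.0001 fingerdir [ 0.0092 -0.0018 -1.    ] z [0.242 0.97  0.   ]
[-0.09  3.75 -0.01] cm
```

```bash
python3 -m jog '{"travel":[[0,1.5,-0.1],[0,1.5,-0.1],[0,0.7,0],[0,0,0],[0,0,0]],"rotation":[[0,0,0.3],[0,0,0.2],[0,0,0],[0,0,0],[0,0,0]]}' 0
python3 go.py .489 -.194 .1045
```

```text
clock: 3.8
position: [0.4892, -0.1952, 0.1222]
tcp_rot: [-0.702, 0.087, -0.086, 0.702]
contact_force: [0.0, 0.1, 0.5]
finger_gap: 0.0002
3.8 [ 0.4892 -0.1952  0.1222] F [0.01 0.09 0.52] gap 0.0002 fingerdir [-7.e-04  9.e-04 -1.e+00] z [0.243 0.97  0.001]
[-0.05  1.77  0.11] cm
```

```bash
python3 -m jog '{"travel":[[0,0.3,0],[0,0.3,0],[0,0.3,0],[0,0.2,0]],"rotation":[[0,0,0],[0,0,0],[0,0,0],[0,0,0]]}' 0
python3 go.py .489 -.194 .1045
```

```text
clock: 4.3
position: [0.4899, -0.1956, 0.1117]
tcp_rot: [0.702, -0.086, 0.087, -0.702]
contact_force: [-1.5, 1.0, 3.5]
finger_gap: 0.0001
4.3 [ 0.4899 -0.1956  0.1117] F [-1.47  0.97  3.54] gap 0.0001 fingerdir [ 1.2e-03 -3.0e-04 -1.0e+00] z [0.243 0.97  0.   ]
[-0.13  0.72  0.13] cm
```

In contact at 3.5 N, so the lid is sliding. Continuing.

```bash
python3 -m jog '{"travel":[[0,0.25,0],[0,0.25,0],[0,0.15,0],[0,0.1,0]],"rotation":[[0,0,0],[0,0,0],[0,0,0],[0,0,0]]}' 0
python3 go.py .489 -.194 .1045
```

```text
clock: 4.8
position: [0.49, -0.1956, 0.104]
tcp_rot: [0.702, -0.086, 0.087, -0.702]
contact_force: [-2.3, 1.2, 12.0]
finger_gap: 0.0002
4.8 [ 0.49   -0.1956  0.104 ] F [-2.31  1.15 11.98] gap 0.0002 fingerdir [ 1.4e-03 -4.0e-04 -1.0e+00] z [ 0.243  0.97  -0.   ]
[-0.13 -0.05  0.13] cm
```

Hard stop reached at z = 0.104 with 12 N: the tall lid is shut. Rising and moving to the square jar.

```bash
python3 -m jog '{"travel":[[0,-0.1,0],[0,-1,0],[0,-3,0],[0,-3,0],[0,0,0]],"rotation":[[0,0,0],[0,0,0],[0,0,0],[0,0,0],[0,0,0]]}' 0
python3 go.py .494 .1545 .16
python3 - <<'E'
from h import *
cv2.imwrite("pics/s2.png",cv2.resize(cams.snapshot("side")[100:220,240:360,::-1],(600,600),interpolation=cv2.INTER_CUBIC))
E
```

```text
clock: 5.42
position: [0.4898, -0.1955, 0.1779]
tcp_rot: [-0.702, 0.086, -0.087, 0.702]
contact_force: [0.7, -0.1, -0.2]
finger_gap: 0.0002
5.425 [ 0.4898 -0.1955  0.1779] F [ 0.69 -0.11 -0.18] gap 0.0002 fingerdir [ 0.001 -0.    -1.   ] z [0.243 0.97  0.   ]
[-8.1   1.79 34.05] cm
```

View pics/s2.png

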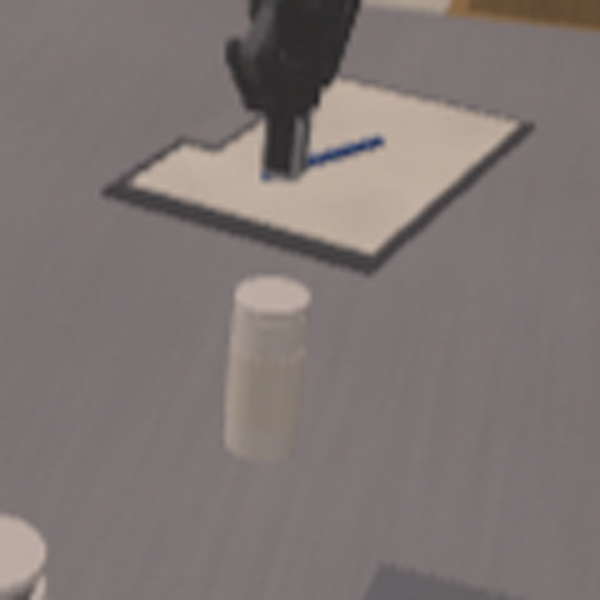

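The lid is flush with its rim now, and the jar's base is where it was, at about (260,445) in the crop.

```bash
python3 -m jog '{"travel":[[-1,0,3],[-1,0,4.5],[-1,0,4.5],[-1,0,4.5],[-1,0,4.5],[-1,0,4.5],[-1,0,4],[-0.5,0,2],[0,0,0],[0,0,0]],"rotation":[[0,0,0],[0,0,0],[0,0,0],[0,0,0],[0,0,0],[0,0,0],[0,0,0],[0,0,0],[0,0,0],[0,0,0]]}' 0
python3 go.py .494 .1545 .16
```

```text
clock: 6.72
position: [0.4884, 0.1379, 0.1693]
tcp_rot: [0.702, -0.091, 0.083, -0.702]
contact_force: [-0.5, 0.4, 1.0]
finger_gap: 0.0001
6.725 [0.4884 0.1379 0.1693] F [-0.46  0.44  1.03] gap 0.0001 fingerdir [-0.0119  0.0012 -0.9999] z [ 0.245  0.97  -0.002]
[0.15 0.92 1.74] cm
```

```bash
python3 -m jog '{"travel":[[0.1,0,1.5],[0,0,0.2],[0,0,0]],"rotation":[[0,0,-0.6],[0,0,0],[0,0,0]]}' 0
python3 go.py .494 .1545 .1
python3 - <<'E'
from h import *
w=cams.snapshot("wrist")[:,:,::-1];cv2.imwrite("pics/w3.png",w)
print(proj("wrist",[.494,.1545,.083]))
E
```

```text
clock: 7.1
position: [0.4941, 0.1536, 0.1689]
tcp_rot: [0.702, -0.088, 0.088, -0.701]
contact_force: [1.3, -0.5, -0.3]
finger_gap: 0.0001
7.1 [0.4941 0.1536 0.1689] F [ 1.34 -0.53 -0.31] gap 0.0001 fingerdir [-0.0014 -0.0018 -1.    ] z [ 0.247  0.969 -0.002]
[-0.02  6.89  0.1 ] cm
[251.4 195.1]
```

View pics/w3.png

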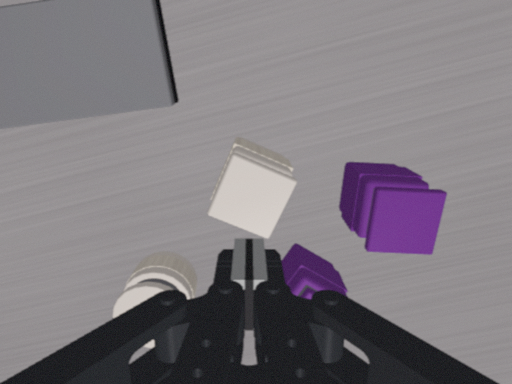

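The square lid's corners are near (232,147), (296,184), (270,237) and (209,213), so its centre is at about (252,194). That matches the predicted (251,195). Descending.

```bash
python3 -m jog '{"travel":[[0,2,0],[0,2.5,0.05],[0,2,0],[0,0.8,0],[0,0,0],[0,0,0]],"rotation":[[0,0,0],[0,0,0],[0,0,0],[0,0,0],[0,0,0],[0,0,0]]}' 0
python3 go.py .494 .1545 .0745
```

```text
clock: 7.9
position: [0.4956, 0.1528, 0.0957]
tcp_rot: [0.702, -0.088, 0.089, -0.701]
contact_force: [0.1, 0.3, -0.1]
finger_gap: -0.0002
7.9 [0.4956 0.1528 0.0957] F [ 0.08  0.3  -0.08] gap -0.0002 fingerdir [ 0.0016 -0.0016 -1.    ] z [ 0.249  0.969 -0.001]
[-0.2   2.12  0.12] cm
```

```bash
python3 -m jog '{"travel":[[-0.2,0.4,0.1],[0,0.3,0],[0,0.3,0],[0,0.2,0],[0,0.2,0]],"rotation":[[0,0,0],[0,0,0],[0,0,0],[0,0,0],[0,0,0]]}' 0
python3 go.py .494 .1545 .0745
```

```text
clock: 8.52
position: [0.4948, 0.1546, 0.0824]
tcp_rot: [0.702, -0.087, 0.09, -0.701]
contact_force: [-1.7, -0.3, 2.4]
finger_gap: -0.0004
8.525 [0.4948 0.1546 0.0824] F [-1.7  -0.26  2.38] gap -0.0004 fingerdir [ 0.0041 -0.0012 -1.    ] z [ 0.249  0.969 -0.   ]
[-0.08  0.79 -0.03] cm
```

```bash
python3 -m jog '{"travel":[[0,0.25,0],[0,0.25,0],[0,0.2,0],[0,0.1,0]],"rotation":[[0,0,0],[0,0,0],[0,0,0],[0,0,0]]}' 0
python3 go.py .494 .1545 .0745
```

```text
clock: 9.02
position: [0.4948, 0.1546, 0.074]
tcp_rot: [0.702, -0.087, 0.09, -0.701]
contact_force: [-2.3, 0.2, 8.7]
finger_gap: -0.0
9.025 [0.4948 0.1546 0.074 ] F [-2.35  0.23  8.68] gap -0.0 fingerdir [ 0.0042 -0.0011 -1.    ] z [ 0.249  0.969 -0.   ]
[-0.08 -0.05 -0.03] cm
```

Square lid on its stop (z = 0.074, 8.7 N). Retreating, then on to the low jar.

```bash
python3 -m jog '{"travel":[[0,-0.1,0],[0,-1,0],[0,-3,0],[0,-4,0],[0,0,0]],"rotation":[[0,0,0],[0,0,0],[0,0,0],[0,0,0],[0,0,0]]}' 0
python3 go.py .589 .0388 .15
```

```text
clock: 9.65
position: [0.4947, 0.1547, 0.1585]
tcp_rot: [0.702, -0.087, 0.09, -0.701]
contact_force: [-0.2, -0.2, -0.2]
finger_gap: 0.0003
9.65 [0.4947 0.1547 0.1585] F [-0.17 -0.15 -0.18] gap 0.0003 fingerdir [ 0.0043 -0.0012 -1.    ] z [ 0.249  0.969 -0.   ]
[12.02  0.91 -8.88] cm
```

```bash
python3 -m jog '{"travel":[[2,0,-2],[4,0,-3],[4,0,-2.5],[2,0,-1.5],[0,0,0],[0,0,0]],"rotation":[[0,0,0],[0,0,0.2],[0,0,0],[0,0,0],[0,0,0],[0,0,0]]}' 0
python3 go.py .589 .0388 .075
python3 - <<'E'
from h import *
w=cams.snapshot("wrist")[:,:,::-1];cv2.imwrite("pics/w4.png",w)
print(proj("wrist",[.589,.0388,.061]))
cv2.imwrite("pics/s4.png",cv2.resize(cams.snapshot("side")[145:285,190:330,::-1],(588,588),interpolation=cv2.INTER_CUBIC))
E
```

```text
clock: 10.4
position: [0.5896, 0.0351, 0.1576]
tcp_rot: [-0.701, 0.088, -0.088, 0.702]
contact_force: [0.2, -0.4, -0.5]
finger_gap: 0.0
10.4 [0.5896 0.0351 0.1576] F [ 0.18 -0.43 -0.55] gap 0.0 fingerdir [-1.1e-03  5.0e-04 -1.0e+00] z [0.247 0.969 0.   ]
[-0.14  8.26  0.34] cm
[254.3 189.1]
```

View pics/w4.png

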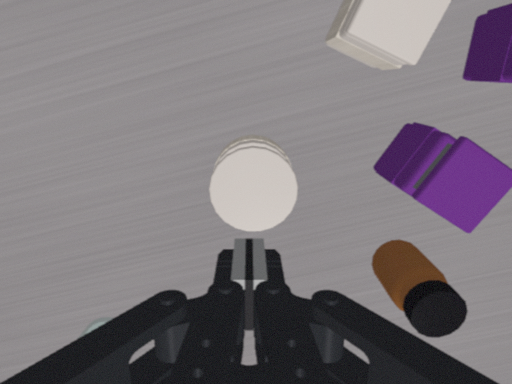

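View pics/s4.png

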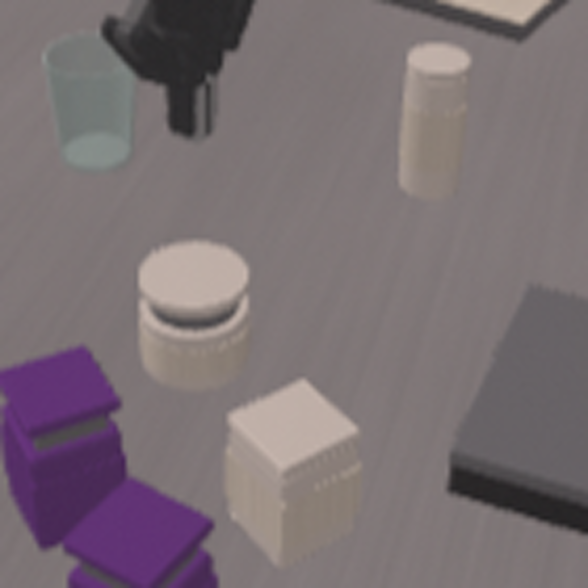

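The tall and square lids are flush. The low lid's centre in the wrist view is at about (253,187), against a predicted (254,189). Descending.

```bash
python3 -m jog '{"travel":[[-0.1,2,0.2],[0,2.5,0.1],[0,2,0],[0,1,0],[0,0,0],[0,0,0]],"rotation":[[0,0,0],[0,0,0],[0,0,0],[0,0,0],[0,0,0],[0,0,0]]}' 0
python3 go.py .589 .0388 .0505
```

```text
clock: 11.25
position: [0.588, 0.043, 0.0832]
tcp_rot: [-0.702, 0.085, -0.086, 0.702]
contact_force: [0.4, 0.1, 0.7]
finger_gap: 0.0
11.25 [0.588  0.043  0.0832] F [0.38 0.1  0.73] gap 0.0 fingerdir [ 1.7e-03  7.0e-04 -1.0e+00] z [0.241 0.971 0.001]
[ 0.19  3.27 -0.38] cm
```

```bash
python3 -m jog '{"travel":[[0.2,0.8,-0.4],[0,0.5,0],[0,0.3,0],[0,0.3,0],[0,0.2,0]],"rotation":[[0,0,0],[0,0,0],[0,0,0],[0,0,0],[0,0,0]]}' 0
python3 go.py .589 .0388 .0505
```

```text
clock: 11.88
position: [0.5902, 0.038, 0.0623]
tcp_rot: [-0.702, 0.085, -0.087, 0.702]
contact_force: [-2.4, 0.3, 3.6]
finger_gap: 0.0002
11.875 [0.5902 0.038  0.0623] F [-2.4   0.29  3.61] gap 0.0002 fingerdir [ 4.2e-03  5.0e-04 -1.0e+00] z [0.241 0.97  0.001]
[-0.14  1.18  0.05] cm
```

```bash
python3 -m jog '{"travel":[[0,0.25,0],[0,0.25,0],[0,0.25,0],[0,0.2,0],[0,0.15,0],[0,0.1,0]],"rotation":[[0,0,0],[0,0,0],[0,0,0],[0,0,0],[0,0,0],[0,0,0]]}' 0
python3 go.py .589 .0388 .0505
```

```text
clock: 12.62
position: [0.5902, 0.038, 0.05]
tcp_rot: [-0.702, 0.084, -0.087, 0.702]
contact_force: [-3.8, -0.7, 13.9]
finger_gap: -0.0001
12.625 [0.5902 0.038  0.05  ] F [-3.77 -0.68 13.91] gap -0.0001 fingerdir [ 4.4e-03  3.0e-04 -1.0e+00] z [0.241 0.97  0.001]
[-0.13 -0.05  0.05] cm
```

Third lid on its stop (z = 0.050, 13.9 N). Retreating straight up, then checking.

```bash
python3 -m jog '{"travel":[[0,-0.1,0],[0,-1,0],[0,-3,0],[0,-5,0],[0,-5,0],[0,-3,0],[0,0,0],[0,0,0],[0,0,0]],"rotation":[[0,0,0],[0,0,0],[0,0,0],[0,0,0],[0,0,0],[0,0,0],[0,0,0],[0,0,0],[0,0,0]]}' 0
python3 - <<'E'
from h import *
cv2.imwrite("pics/s5.png",cv2.resize(cams.snapshot("side")[145:285,190:330,::-1],(588,588),interpolation=cv2.INTER_CUBIC))
cv2.imwrite("pics/s6.png",cams.snapshot("side")[:,:,::-1])
E
```

```text
clock: 13.75
position: [0.5889, 0.0382, 0.2273]
tcp_rot: [-0.701, 0.085, -0.087, 0.702]
contact_force: [0.1, -0.2, -0.5]
finger_gap: 0.0001
```

View pics/s5.png

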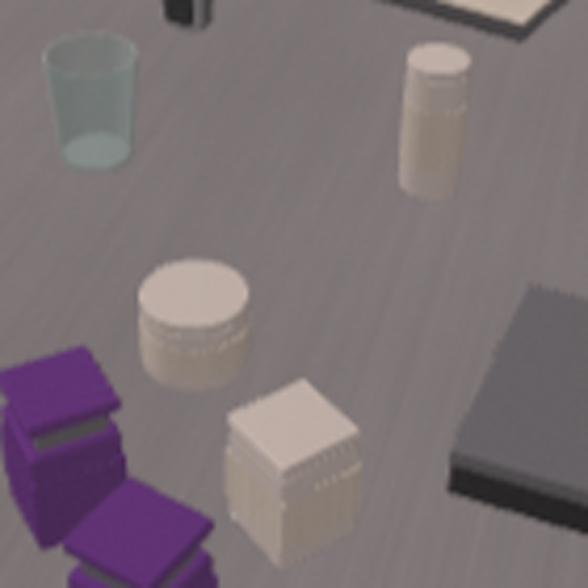

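View pics/s6.png

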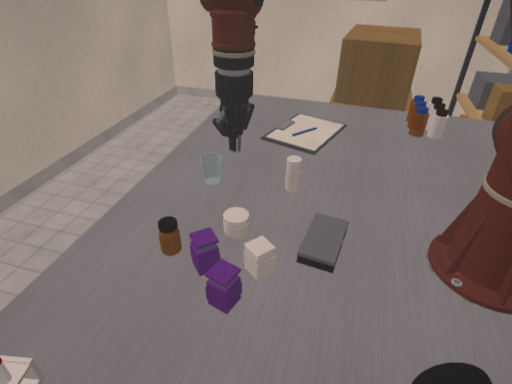

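All three lids are flush. The jars and bystanders are at their starting pixels, and the arm is clear at z = 0.227.

```bash
python3 -c "
from cell import finish_job
print(finish_job())"
```

```text
the job is handed in; nothing more can be done
None
```

I pressed the three lids shut with the closed fingertips in the listed order: tall, then square, then low. I then handed the job in at about 13.9 s on the robot clock, but `finish_job` gives no verdict.

- **Lids:** Each press ended on its hard stop, with the fingertips at 104, 74 and 50 mm above the bench. The vertical forces read at the end of each press were 12, 8.7 and 13.9 N, under the 30 N limit.
- **Final pictures:** The last side views show all three lids flush on their rims. The jars, amber jar, beaker, slide box and purple look-alikes are at their starting pixels.
- **Robot:** The arm finished clear of everything, with the fingertips at 227 mm and no meaningful contact force.
- **Disagreements:** The first two-camera estimate put the lid tops slightly low, about 111 mm for the tall lid and 80 mm for the square one, against expected minimums of 112 and 82 mm. The wrist view also put the tall lid's centre about 2 mm off the top-camera estimate. Neither affected the result. No check failed.

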